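Open the UV curing case

TASK

Press down the release tab on the front of the curing case and let go so that its sprung lid lifts fully by itself, then push the lid all the way back until it rests fully open and stays there; finish with the hand clear. Only press and push with the fingertips: do not pinch the lid, shove or lift the case, reach in and touch the cast piece inside, or disturb the vials, jar, cup and bottle around it.

Things in the scene. Friction and masses are not known exactly. Their poses are not given: they have to be found in the camera images.
- case: Loose curing case, white tray 130 (x) x 150 (y) mm, rim 55 mm high, on a 12 mm high grey plinth; 2.2 kg, slides if pushed with over 10 N. Origin: centre of the tray at table height; -x points to its front (tab side), +x to the hinge, z up. Hinge axis along y at x = +66, z = 55 mm; the plinth reaches to x = -136 mm.
- lid_edge (a point): Middle of the lid's front edge, on its inner (lower) face. The lid is a flat plate 150 mm wide and 7 mm thick; this edge lies 132 mm from the hinge axis (at its middle a 30 mm wide tongue stands out 8 mm farther). Shut, it is 55 mm above the table; sprung up, about 173 mm.
- lid (a joint): Lid angle, rad: 0 shut and latched, grows as it opens. Unlatched, a spring lifts it to 1.1 in about 0.5 s and holds it there. It can then be pushed back with about 1 N; let go below 1.57 it drops back to 1.1, beyond 1.57 it falls by its own weight to its stop at 1.9 and rests there.
- tab_pad (a point): Centre of the top of the release tab's pad: grey, ribbed, 50 mm wide (y), about 36 mm deep (x), at the front of the case, 114 mm ahead of its origin and 43 mm above the table. 23 mm behind this point a 24 mm wide hook stands 22 mm above the pad and holds the lid's tongue. Axes as the case's while the tab is at rest.
- release_tab (a joint): Tab angle in rad: 0 at rest, grows as the pad is pressed down, stop at 0.32 (pad about 8 mm lower). It lets the lid go at about 0.22 (6 mm lower, about 4 N) and springs back when let go.
- letter: Cast resin piece shaped like the digit five, 41 x 32 x 7 mm, lying loose inside the case under the lid. Origin at the centre of its underside.
- vial_tall: Shaker vial with white cap, 33 mm across, 70 mm tall, loose, standing beside the case. Origin at the centre of its underside.
- vial_short: Vial with white cap, 38 mm across, 62 mm tall, loose, standing beside the case. Origin at the centre of its underside.
- jar: Small jar with black cap, 34 mm across, 40 mm tall, loose, standing beside the case. Origin at the centre of its underside.
- cup: Small open mixing cup, 61 mm across, 41 mm tall, loose, standing beside the case. Origin at the centre of its underside.
- bottle: Oval bottle with black cap, 60 x 105 mm, 190 mm tall, loose, standing beside the case. Origin at the centre of its underside.

How it is judged:
On the way, in this order (a step that is already met when the one before it is completed fails the run):
1. the tab is pressed until it lets the lid go (value of joint release_tab above 0.15 rad), for 0.02 s.
2. the lid has sprung up by itself: tab let go, nothing touching the lid (value of joint lid between 1 and 1.2 rad and value of joint release_tab below 0.08 rad and contact force between each of the arm, the fingers and lid below 0.3 N), for 0.2 s.
At the end, for the whole second after the job is handed in: The lid rests fully open (angle above 1.8 of 1.9 rad), the tab has sprung back (below 0.08 rad), the case stands level within 25 mm of where it stood, and the vials, jar, cup and bottle stand upright within 20 mm of where they stood (value of joint lid above 1.8 rad and value of joint release_tab below 0.08 rad and distance of case from where it was at the start of the episode below 0.025 m and angle between case's own z axis and vertical below 0.05 rad and distance of each of vial_tall, vial_short, jar, cup, bottle from where it was at the start of the episode below 0.02 m and angle between each of vial_tall, vial_short, jar, cup, bottle's own z axis and vertical below 0.15 rad); the robot touches nothing.
It fails at once if the case is shoved (over 25 mm), lifted or tipped (distance of case from where it was at the start of the episode above 0.025 m or angle between case's own z axis and vertical above 0.1 rad).
It fails at once if the lid is pinched (pressed on its inner and outer faces at once) (contact force between the fingers and lid_c0 above 2 N and contact force between the fingers and lid_c1 above 2 N).
It fails at once if the cast piece inside is touched (contact force between any of the fingers, the arm and letter above 0.3 N).
It fails at once if a vial, the jar, the cup or the bottle is moved over 20 mm, lifted or tipped (distance of any of vial_tall, vial_short, jar, cup, bottle from where it was at the start of the episode above 0.02 m or angle between any of vial_tall, vial_short, jar, cup, bottle's own z axis and vertical above 0.3 rad).
It also fails if it takes over 45 s, if anything falls off the work surface, if the arm or the gripper's body presses on something with over 40 N, if the wrist force passes 120 N, or if a joint passes its speed limit or range.

ROBOT

A 6-joint arm with a two-finger parallel gripper is mounted at the origin on a cart in front of the work surface, level with it; the furniture and walls round the work are solid. World frame = base frame: x ahead of the robot, y to its left, z up, the work surface at z = 0. Lengths are in m, angles in rad, forces in N, time in s.
With the tool pointing down it reaches from about 0.3 to 0.775 m from the base axis. Payload 14.6 kg.
Tool frame: the origin (TCP) lies midway between the tips of the shut fingers; the grasp point (between the pads) lies 19 mm behind it (env.grip_point_offset is the distance from the TCP to the grasp point, in m); x points along the fingers, y is the direction in which the jaws open and shut, and the axes are right-handed (so a half turn about x gives the same grasp; the last joint's range is limited). The gripper opens to 94 mm and grips with 3 to 60 N. Pads are 16 mm wide; open, the fingers measure 119 mm over their backs; the gripper's body (75 mm by 177 mm) begins 78 mm behind the grasp point.
Start: joints at [1.159, 0.3, 1.521, -0, 1.321, -0.067], TCP at [0.186, 0.518, 0.205] pointing down, gripper open.
Joint ranges: [-3.03, 3.03], [-0.79, 2.21], [0.23, 2.52], [-1.04, 4.18], [0, 3.07], [-2.55, 2.55]. Speed limits (rad/s): [2.22, 2.22, 2.57, 3.14, 3.14, 3.14].

INTERFACE

Orientations are given as [roll, pitch, yaw] about the fixed x, y, z axes, in that order (R = Rz(yaw) Ry(pitch) Rx(roll)).
In Python, from cell import env gives the robot as it stands.
- The arm moves only by the tool drive_tool, never from a script. Its argument "plan" is a list of rows, each an object of numbers: "tx", "ty", "tz": the shift along the tool's x, y, z in mm; "turn": the turn about the tool's x in degrees; "grip": the opening, from 0 (shut) to 1 (fully open). In form: [{"tx": .., "ty": .., "tz": .., "turn": .., "grip": ..}, ...]. A call has 1 to 8 rows; each row shifts and turns the commanded pose from where the row before left it, along the tool's axes as they then stand; what a row does not reach is not made up. A row lasts 1/12 s, in which the tool goes at most 41.7 mm and 7.16 degrees, less where a joint would pass 70% of its speed; a pose out of reach is approached as far as the arm can. A call is refused whole if a number of a shift passes 41.7 or a number of a turn 7.16, either way. A call with a gripper value outside its range is refused whole. The fingers move at their own pace and stop on an object; "grip_force" is the grip in N (left out, the last holds). Time passes only in rows, so rows that do not move let the fingers close. It gives the time, the measured TCP pose, the force and the opening at its end, in the units of the state.
- env.sense(): the state, without advancing time (a new reading comes with each control period).
- env.capture(name): name is "side" or "top" or "wrist"; returns a dict with "pixels" (420x560x3 uint8, red, green, blue), "z_map" (420x560 float32, m along the optical axis (not along the pixel's ray), 0 where there is no reading), "fx", "fy", "cx", "cy" (pixels), "R" (3x3) and "t" (3): a world point X has camera coordinates R X + t. Camera axes: x right, y down, z forward; pixel columns grow to the right and rows downward; lengths in m; the calibration is good to about 2 mm. The wrist camera is an equidistant fisheye: a pixel r from the principal point sees the ray r / f radians off the axis. A picture is of the moment at which its call begins.
- env.finish_job(): hands the job in, once; it reports no verdict.
Trained networks look in a picture, given as the dict that the camera call returned (one of the last four; its "shot" number tells which), for a name from the list of things; names that differ only in an ending like _2 or _b are one class to them, and where a whole thing is asked for, a point or a joint stands for the part that bears it (a point fixed in the world has none). Each returns a list of dicts, best first, with "score" (0 to 1); they miss things now and then, are a little off and sometimes report something else, mostly with a low value. They report only what shows in the picture. A call takes as long as a camera call.
- env.find_in(picture, target): "box" ([left, top, right, bottom] in pixels, round what is visible of it).
- env.cut_out(picture, target): "region" (420x560 bool, what is visible of it) and "box" ([left, top, right, bottom] in pixels, round what is visible of it).
- env.place_of(picture, target): "pixel" ([column, row] in pixels: a listed point, or the origin of a listed thing).
The state is a dict: "time": time; "joints": joint angles; "qvel": joint speeds; "joint_torque": joint torques, N m; "ee_pos": TCP position; "orientation": TCP orientation; "wrist_force": force on the tool from outside, world axes, zero at the start; "wrist_torque": the same for the moment, N m; "finger_gap": finger opening in m.
Only numpy, scipy, OpenCV 4.12 (cv2) and the standard library are available. Lean on these libraries where they do the work, as an engineer would, in place of code of your own. Each camera call takes 0.05 s, during which the arm holds its last target.

## Working session

There is one attempt and no reset: what is moved stays moved. The work goes in short steps, Python scripts to look and compute and a tool call to move; the robot and the scene stay as the last step left them, time stands still between calls to the robot, and variables do not carry over. Pictures are saved under pics/ and viewed, and the job is handed in when it is done.

Besides the shell and the picture viewer there is one more tool, called after "Call:" as name(argument=value, ...), one argument or row to a line, values as JSON. drive_tool: Moves the arm, as the interface text tells. Its arguments: {"type":"object","properties":{"plan":{"type":"array"},"grip_force":{"type":"number"}},"required":["plan"]}

```bash
mkdir -p pics; cat > h.py <<'E'
import numpy as np, cv2
from cell import env
def save(p,n): cv2.imwrite(f'pics/{n}.png',p['pixels'][:,:,::-1])
def unproj(p,u,v,z=None):
    if z is None:
        w=p['z_map'][int(v)-1:int(v)+2,int(u)-1:int(u)+2]; z=np.median(w[w>0])
    c=np.array([(u-p['cx'])/p['fx']*z,(v-p['cy'])/p['fy']*z,z])
    return p['R'].T@(c-p['t'])
def atz(p,u,v,h):
    d=p['R'].T@np.array([(u-p['cx'])/p['fx'],(v-p['cy'])/p['fy'],1]); o=-p['R'].T@p['t']
    return o+d*(h-o[2])/d[2]
E
python3 - <<'E'
from h import *
np.set_printoptions(precision=4,suppress=True)
s=env.sense(); print(s['time'],s['ee_pos'],s['orientation'],s['finger_gap'])
hs={'case':0,'tab_pad':.043,'lid_edge':.055,'vial_tall':0,'vial_short':0,'jar':0,'cup':0,'bottle':0}
for c in ['top','side']:
    p=env.capture(c); save(p,c+'0'); print(c,-p['R'].T@p['t'])
    for k,h in hs.items():
        r=env.place_of(p,k)
        for x in r[:2]: print(k,round(x['score'],2),np.array(x['pixel']),atz(p,*x['pixel'],h))
E
```

```text
0.0 [0.1858 0.5174 0.2049] [-1.6134  1.5696 -1.9582] 0.09386024874052575
top [0.4259 0.0443 0.9179]
case 0.89 [292.  222.8] [0.5753 0.0035 0.    ]
tab_pad 0.96 [273.9 271.9] [0.4581 0.054  0.043 ]
tab_pad 0.18 [284.8 251.8] [0.502  0.0265 0.043 ]
lid_edge 0.85 [286.7 253.1] [0.4978 0.0226 0.055 ]
vial_tall 0.81 [250.6 194.4] [0.6528 0.1016 0.    ]
vial_short 0.81 [329.8 278.5] [ 0.4363 -0.0771  0.    ]
jar 0.54 [344.6 248.9] [ 0.5041 -0.119   0.    ]
cup 0.55 [232.9 239.7] [0.5425 0.1494 0.    ]
cup 0.55 [340.4 248.9] [ 0.5047 -0.1088  0.    ]
bottle 0.59 [332.1 282.7] [ 0.4262 -0.0817  0.    ]
side [ 0.2503 -0.528   0.643 ]
case 0.8 [267.6 240.6] [0.5666 0.0123 0.    ]
tab_pad 0.6 [213.9 236.6] [0.4559 0.044  0.043 ]
lid_edge 0.8 [236.1 230.3] [0.4989 0.0256 0.055 ]
vial_tall 0.7 [280.1 206. ] [0.6524 0.0973 0.    ]
vial_short 0.58 [234.4 293.4] [ 0.4384 -0.0772  0.    ]
jar 0.65 [214.6 236.7] [0.4718 0.0839 0.    ]
cup 0.58 [234.6 204. ] [0.5612 0.1608 0.    ]
cup 0.51 [233.6 293.9] [ 0.4366 -0.0774  0.    ]
bottle 0.92 [323.5 312.2] [ 0.5608 -0.2026  0.    ]
```

View pics/top0.png

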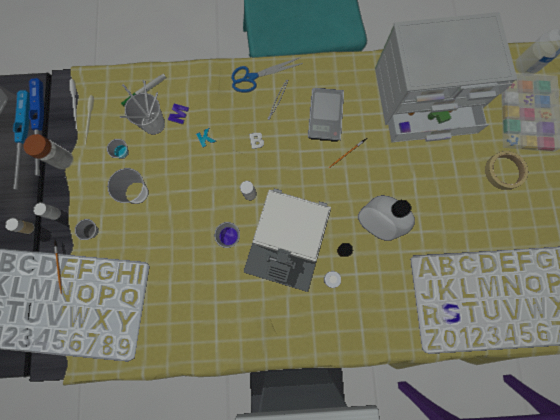

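View pics/side0.png

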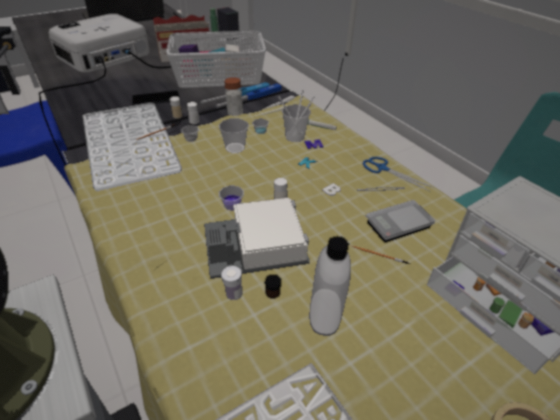

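The top view shows the white lid at about (290,225), the grey tab in front of it at (275,270), the bottle on the right and vial_short at (333,280). The case is yawed about -20°. I'll measure that more precisely.

```bash
python3 - <<'E'
from h import *
from scipy.spatial.transform import Rotation as Ro
np.set_printoptions(precision=4,suppress=True)
p=env.capture('top')
v,u=np.mgrid[0:420,0:560]; z=p['z_map']
C=np.stack([(u-p['cx'])/p['fx']*z,(v-p['cy'])/p['fy']*z,z],-1)
W=(C-p['t'])@p['R']
m=(z>0)&(W[...,2]>.054)&(W[...,2]<.07)&(p['pixels'].min(-1)>140)&(abs(u-292)<45)&(abs(v-225)<45)
n,l,st,ce=cv2.connectedComponentsWithStats(m.astype('uint8')); k=1+np.argmax(st[1:,4]); q=W[l==k]
print(len(q),np.median(q[:,2])); r=cv2.minAreaRect((q[:,:2]*1000).astype('float32')); print(r, cv2.boxPoints(r))
m=(z>0)&(W[...,2]>.03)&(W[...,2]<.05)&(abs(u-275)<14)&(abs(v-272)<12)
print(np.median(W[m],0),m.sum())
for a in (-20,-18,-16,-22,-24):
  t=np.radians(a);c=np.cos(t);s=np.sin(t); qq=q[:,:2]@np.array([[c,-s],[s,c]]); print(a,np.ptp(qq,0),(qq.max(0)+qq.min(0))/2@np.array([[c,s],[-s,c]]))
img=cv2.resize(p['pixels'][190:310,215:365],None,fx=5,fy=5,interpolation=2); cv2.imwrite('pics/crop.png',img[:,:,::-1])
s=env.sense(); print(Ro.from_euler('xyz',s['orientation']).as_matrix())
w=env.capture('wrist'); save(w,'w0')
E
```

```text
3465 0.06239574512367481
((562.8624267578125, 7.2994232177734375), (148.90072631835938, 129.30543518066406), 70.08058166503906) [[476.7126 -40.6697]
 [598.282  -84.7238]
 [649.0123  55.2686]
 [527.4428  99.3227]]
[0.4598 0.0445 0.0433] 375
-20 [0.1294 0.1489] [0.5628 0.0073]
-18 [0.1325 0.1522] [0.5621 0.0073]
-16 [0.1371 0.1562] [0.5621 0.0071]
-22 [0.134  0.1521] [0.5626 0.0073]
-24 [0.1389 0.1557] [0.5626 0.0071]
[[ 0.      0.338   0.9411]
 [ 0.      0.9411 -0.338 ]
 [-1.      0.     -0.    ]]
```

View pics/crop.png

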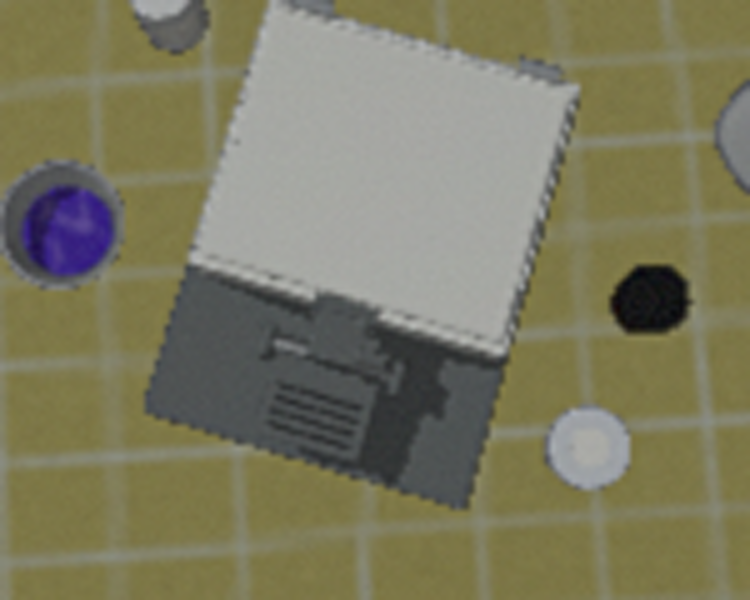

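Call:
drive_tool(
  plan=[
    {"tx": 0,"ty": -25,"tz": 29,"turn": 0,"grip": 0},
    {"tx": 0,"ty": -25,"tz": 29,"turn": 0,"grip": 0},
    {"tx": 0,"ty": -25,"tz": 29,"turn": 0,"grip": 0},
    {"tx": 0,"ty": -25,"tz": 29,"turn": 0,"grip": 0},
    {"tx": 0,"ty": -25,"tz": 29,"turn": 0,"grip": 0},
    {"tx": 0,"ty": -25,"tz": 29,"turn": 0,"grip": 0},
    {"tx": 0,"ty": -25,"tz": 29,"turn": 0,"grip": 0},
  ],
  grip_force=20,
)

```text
time: 1.58
ee_pos: [0.3182, 0.2827, 0.2056]
orientation: [1.016, 1.57, 0.672]
wrist_force: [1.5, -0.4, 0.8]
finger_gap: 0.0508
```

Call:
drive_tool(
  plan=[
    {"tx": 0,"ty": -25,"tz": 29,"turn": 0,"grip": 0},
    {"tx": 0,"ty": -25,"tz": 29,"turn": 0,"grip": 0},
    {"tx": 0,"ty": -25,"tz": 29,"turn": 0,"grip": 0},
    {"tx": 0,"ty": -25,"tz": 29,"turn": 0,"grip": 0},
    {"tx": 0,"ty": -25,"tz": 29,"turn": 0,"grip": 0},
    {"tx": 0,"ty": -25,"tz": 29,"turn": 0,"grip": 0},
    {"tx": 0,"ty": 0,"tz": 0,"turn": 0,"grip": 0},
    {"tx": 0,"ty": 0,"tz": 0,"turn": 0,"grip": 0},
  ],
)

```text
time: 2.25
ee_pos: [0.4313, 0.083, 0.2053]
orientation: [-2.848, 1.571, 3.086]
wrist_force: [-0.6, -0.0, -0.3]
finger_gap: 0.0004
```

```bash
cat > st.py <<'E'
from h import *
np.set_printoptions(precision=4,suppress=True)
def case(P):
    d=np.array(P)-np.array([.5633,.0073,0]); a=np.radians(-20); c,s=np.cos(a),np.sin(a)
    return np.array([c*d[0]+s*d[1],-s*d[0]+c*d[1],d[2]])*1000
s=env.sense(); print(s['time'],s['ee_pos'],s['orientation'],s['finger_gap'],s['wrist_force'],'incase',case(s['ee_pos']))
E
python3 st.py; python3 -c "
from h import *
p=env.capture('side');save(p,'side1');p=env.capture('wrist');save(p,'w1')"
```

```text
2.25 [0.4313 0.083  0.2053] [-2.8485  1.5705  3.0865] 0.00040740981731438914 [-0.5927 -0.0187 -0.3488] incase [-149.9021   25.9467  205.3476]
```

View pics/w1.png

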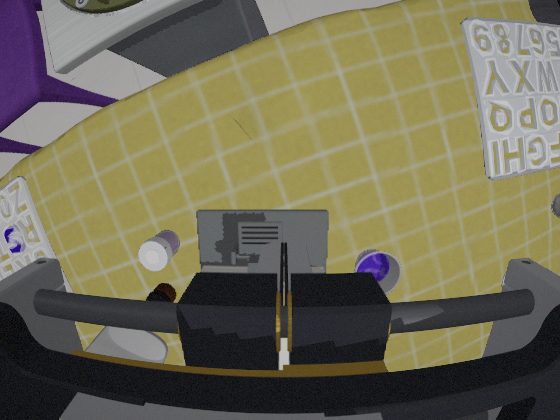

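View pics/side1.png

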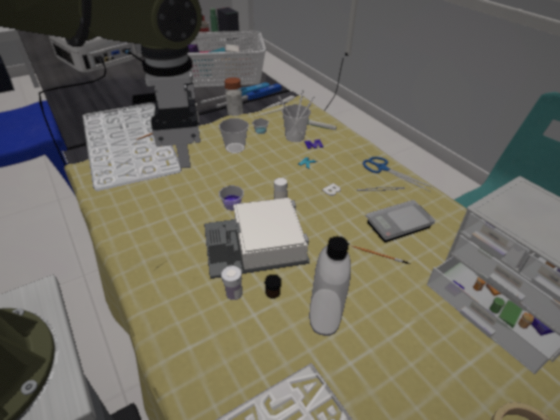

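The side picture shows the hand at (180,150), front-left of the case. The wrist picture shows the ribbed tab at (260,235), unobstructed. I'll move over the pad and descend.

Call:
drive_tool(
  plan=[
    {"tx": 10,"ty": -12,"tz": 16,"turn": 0,"grip": 0},
    {"tx": 10,"ty": -12,"tz": 15,"turn": 0,"grip": 0},
    {"tx": 30,"ty": 0,"tz": 0,"turn": 0,"grip": 0},
    {"tx": 30,"ty": 0,"tz": 0,"turn": 0,"grip": 0},
    {"tx": 30,"ty": 0,"tz": 0,"turn": 0,"grip": 0},
    {"tx": 25,"ty": 0,"tz": 0,"turn": 0,"grip": 0},
    {"tx": 0,"ty": 0,"tz": 0,"turn": 0,"grip": 0},
    {"tx": 0,"ty": 0,"tz": 0,"turn": 0,"grip": 0},
  ],
)

```text
time: 3.02
ee_pos: [0.4514, 0.0523, 0.0705]
orientation: [-2.796, 1.569, -3.139]
wrist_force: [0.1, -0.2, 0.6]
finger_gap: 0.0004
```

```bash
python3 st.py; python3 -c "
from h import *
p=env.capture('side');cv2.imwrite('pics/s2.png',cv2.resize(p['pixels'][130:330,150:380],None,fx=3,fy=3)[:,:,::-1]);p=env.capture('wrist');save(p,'w2')"
```

```text
3.0167 [0.4514 0.0523 0.0705] [-2.7956  1.5691 -3.1387] 0.00040321018886247485 [ 0.1079 -0.1602  0.5546] incase [-120.5315    3.9715   70.5254]
```

View pics/s2.png

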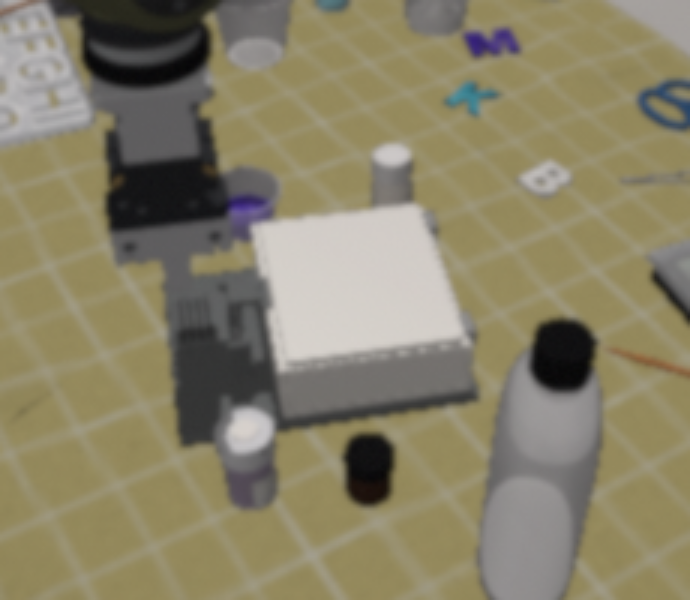

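View pics/w2.png

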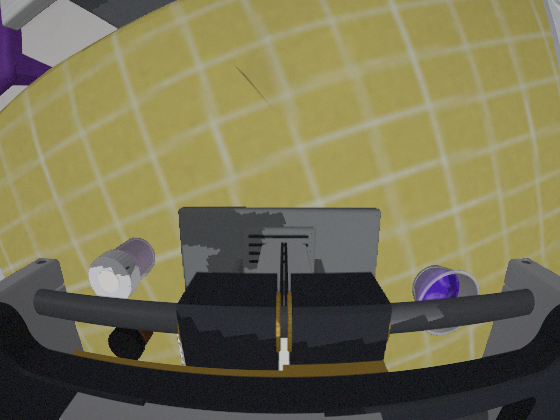

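Call:
drive_tool(
  plan=[
    {"tx": 20,"ty": 0,"tz": 0,"turn": 0,"grip": 0},
    {"tx": 8,"ty": 0,"tz": 0,"turn": 0,"grip": 0},
    {"tx": 4,"ty": 0,"tz": 0,"turn": 0,"grip": 0},
    {"tx": 2,"ty": 0,"tz": 0,"turn": 0,"grip": 0},
    {"tx": 0,"ty": 0,"tz": 0,"turn": 0,"grip": 0},
  ],
)

```text
time: 3.53
ee_pos: [0.4521, 0.0514, 0.037]
orientation: [0.965, 1.57, 0.62]
wrist_force: [-1.5, 2.1, 4.1]
finger_gap: 0.0004
```

```bash
python3 st.py; python3 -c "
from h import *
p=env.capture('side');cv2.imwrite('pics/s3.png',cv2.resize(p['pixels'][130:330,150:380],None,fx=3,fy=3)[:,:,::-1])"
```

```text
3.5333 [0.4521 0.0514 0.037 ] [0.965  1.5704 0.6203] 0.00039614078068145103 [-1.4809  2.1145  4.1362] incase [-119.5816    3.4564   37.0187]
```

View pics/s3.png

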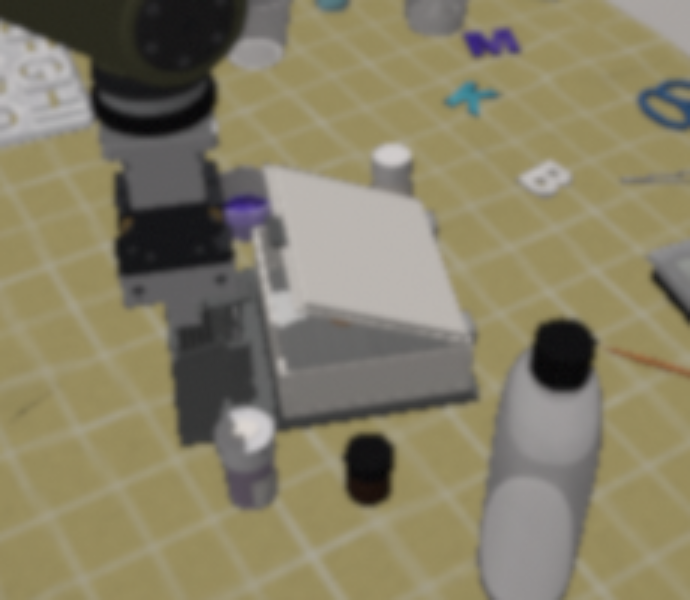

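The latch has let go: the lid's front edge is rising at (280,200) in the crop. I'll let go of the tab and rise straight up.

Call:
drive_tool(
  plan=[
    {"tx": -10,"ty": 0,"tz": 0,"turn": 0,"grip": 0},
    {"tx": -30,"ty": 0,"tz": 0,"turn": 0,"grip": 0},
    {"tx": -35,"ty": 0,"tz": 0,"turn": 0,"grip": 0},
    {"tx": -30,"ty": 0,"tz": 0,"turn": 0,"grip": 0},
    {"tx": 0,"ty": 0,"tz": 0,"turn": 0,"grip": 0},
    {"tx": 0,"ty": 0,"tz": 0,"turn": 0,"grip": 0},
    {"tx": 0,"ty": 0,"tz": 0,"turn": 0,"grip": 0},
    {"tx": 0,"ty": 0,"tz": 0,"turn": 0,"grip": 0},
  ],
)

```text
time: 4.25
ee_pos: [0.4514, 0.0512, 0.1407]
orientation: [-2.704, 1.569, -3.049]
wrist_force: [-0.1, -0.7, -0.2]
finger_gap: 0.0004
```

Call:
drive_tool(
  plan=[
    {"tx": 0,"ty": 0,"tz": 0,"turn": 0,"grip": 0},
    {"tx": 0,"ty": 0,"tz": 0,"turn": 0,"grip": 0},
    {"tx": 0,"ty": 0,"tz": 0,"turn": 0,"grip": 0},
    {"tx": 0,"ty": 0,"tz": 0,"turn": 0,"grip": 0},
  ],
)

```text
time: 4.58
ee_pos: [0.4518, 0.0512, 0.1411]
orientation: [-2.713, 1.57, -3.058]
wrist_force: [0.3, 0.1, 0.1]
finger_gap: 0.0006
```

```bash
python3 st.py; python3 -c "
from st import *
p=env.capture('side');cv2.imwrite('pics/s4.png',cv2.resize(p['pixels'][130:330,150:380],None,fx=3,fy=3)[:,:,::-1])
r=env.place_of(p,'lid_edge')[:1]
print(r,[case(unproj(p,*x['pixel'])) for x in r])
p=env.capture('top');save(p,'top4')
for k,h in (('tab_pad',.043),('case',0),('lid_edge',.173)):
  for x in env.place_of(p,k)[:1]: print(k,x['score'],case(atz(p,*x['pixel'],h)))
"
```

```text
4.5833 [0.4518 0.0512 0.1411] [-2.7134  1.57   -3.0582] 0.0006064726270319301 [0.306  0.0722 0.053 ] incase [-119.8103    3.1531  141.0986]
4.5833 [0.4518 0.0512 0.1411] [-2.7134  1.57   -3.0582] 0.0006064726270319301 [0.306  0.0722 0.053 ] incase [-119.8103    3.1531  141.0986]
[{'pixel': [270.5, 181.0], 'score': 0.67}] [array([ 48.0707, 212.3785,   3.9875])]
case 0.86 [7.0468 1.773  0.    ]
lid_edge 0.82 [  2.1937  -3.0586 173.    ]
```

View pics/s4.png

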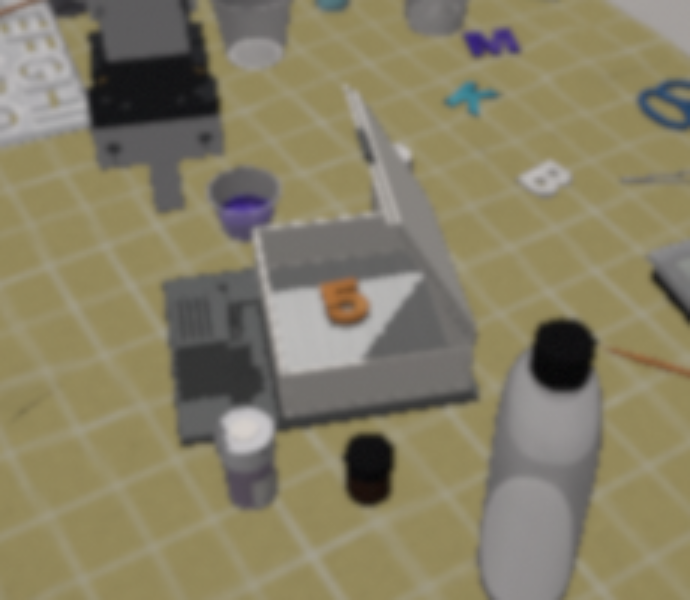

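View pics/top4.png

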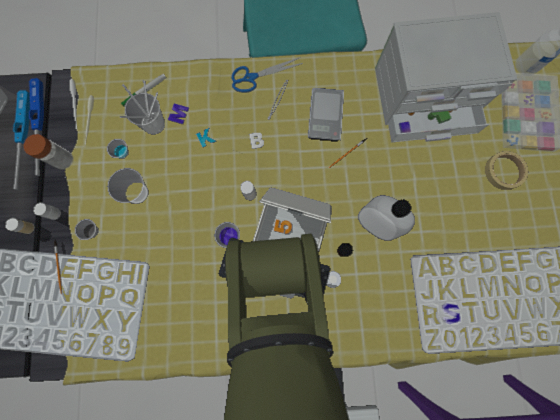

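The lid stands sprung up, with its edge at about (350,95) in the crop. The tab has sprung back and the case hasn't moved. Next I'll push the lid back.

Call:
drive_tool(
  plan=[
    {"tx": 0,"ty": -3,"tz": 30,"turn": 0,"grip": 0},
    {"tx": 0,"ty": 0,"tz": 35,"turn": 0,"grip": 0},
    {"tx": 0,"ty": 0,"tz": 25,"turn": 0,"grip": 0},
    {"tx": 0,"ty": 0,"tz": 12,"turn": 0,"grip": 0},
    {"tx": 0,"ty": 0,"tz": 12,"turn": 0,"grip": 0},
    {"tx": 0,"ty": 0,"tz": 12,"turn": 0,"grip": 0},
    {"tx": 0,"ty": 0,"tz": 12,"turn": 0,"grip": 0},
    {"tx": 0,"ty": 0,"tz": 12,"turn": 0,"grip": 0},
  ],
)

```text
time: 5.55
ee_pos: [0.5926, -0.0025, 0.1413]
orientation: [-2.948, 1.57, 2.99]
wrist_force: [-1.2, -0.4, 0.0]
finger_gap: 0.0006
```

```bash
python3 st.py; python3 -c "
from h import *
p=env.capture('side');cv2.imwrite('pics/s5.png',cv2.resize(p['pixels'][80:330,150:400],None,fx=2.4,fy=2.4)[:,:,::-1])"
```

```text
5.55 [ 0.5926 -0.0025  0.1413] [-2.9484  1.5705  2.9898] 0.0005613478866143618 [-1.2181 -0.4199  0.046 ] incase [ 30.861    0.7974 141.2945]
```

View pics/s5.png

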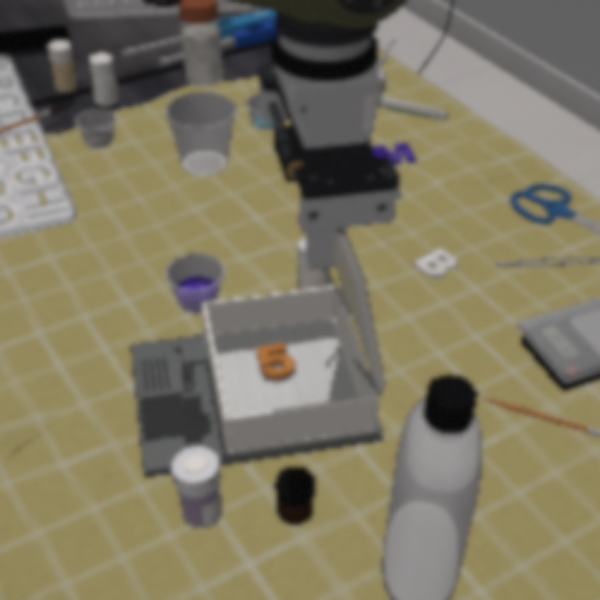

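The finger bears on the inner face near (330,240), and the lid is following. I'll keep pushing past vertical.

Call:
drive_tool(
  plan=[
    {"tx": 0,"ty": 0,"tz": 12,"turn": 0,"grip": 0},
    {"tx": 0,"ty": 0,"tz": 12,"turn": 0,"grip": 0},
    {"tx": 0,"ty": 0,"tz": 10,"turn": 0,"grip": 0},
    {"tx": 0,"ty": 0,"tz": 10,"turn": 0,"grip": 0},
    {"tx": 0,"ty": 0,"tz": 5,"turn": 0,"grip": 0},
    {"tx": 0,"ty": 0,"tz": 0,"turn": 0,"grip": 0},
    {"tx": 0,"ty": 0,"tz": 0,"turn": 0,"grip": 0},
    {"tx": 0,"ty": 0,"tz": 0,"turn": 0,"grip": 0},
  ],
)

```text
time: 6.27
ee_pos: [0.6378, -0.0186, 0.1414]
orientation: [-2.983, 1.571, 2.956]
wrist_force: [-0.0, -0.0, -0.1]
finger_gap: 0.0008
```

```bash
python3 st.py; python3 -c "
from h import *
p=env.capture('side');cv2.imwrite('pics/s6.png',cv2.resize(p['pixels'][80:330,150:400],None,fx=2.4,fy=2.4)[:,:,::-1])"
```

```text
6.2667 [ 0.6378 -0.0186  0.1414] [-2.9829  1.5705  2.9557] 0.0008410866844192599 [-0.0364 -0.0373 -0.1211] incase [ 78.8194   1.1242 141.4483]
```

View pics/s6.png

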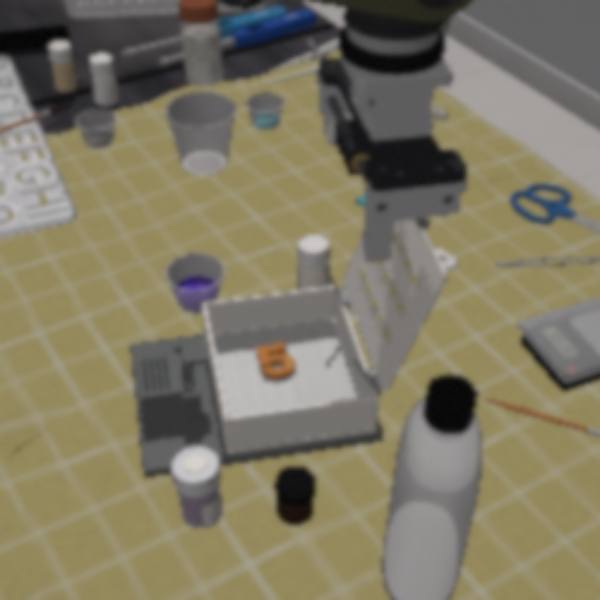

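The lid has fallen back and rests open, with its inner face visible at (395,290), and the force is zero. I'll retreat forward and up.

Call:
drive_tool(
  plan=[
    {"tx": 0,"ty": 0,"tz": -20,"turn": 0,"grip": 0},
    {"tx": -10,"ty": 0,"tz": -30,"turn": 0,"grip": 0},
    {"tx": -25,"ty": 0,"tz": -30,"turn": 0,"grip": 0},
    {"tx": -25,"ty": 0,"tz": -30,"turn": 0,"grip": 0},
    {"tx": -10,"ty": 0,"tz": -35,"turn": 0,"grip": 0},
    {"tx": 0,"ty": 0,"tz": -35,"turn": 0,"grip": 0},
    {"tx": 0,"ty": 0,"tz": -35,"turn": 0,"grip": 0},
    {"tx": 0,"ty": 0,"tz": 0,"turn": 0,"grip": 0},
  ],
)

```text
time: 6.98
ee_pos: [0.4316, 0.0553, 0.2119]
orientation: [1.433, 1.57, 1.09]
wrist_force: [-1.1, -0.3, 0.8]
finger_gap: 0.0004
```

Call:
drive_tool(
  plan=[
    {"tx": 0,"ty": 0,"tz": 0,"turn": 0,"grip": 0},
    {"tx": 0,"ty": 0,"tz": 0,"turn": 0,"grip": 0},
    {"tx": 0,"ty": 0,"tz": 0,"turn": 0,"grip": 0},
    {"tx": 0,"ty": 0,"tz": 0,"turn": 0,"grip": 0},
  ],
)

```text
time: 7.32
ee_pos: [0.4364, 0.0535, 0.2112]
orientation: [-2.705, 1.57, -3.05]
wrist_force: [0.1, -0.6, 0.2]
finger_gap: 0.0009
```

```bash
python3 st.py; python3 -c "
from st import *
p=env.capture('side');cv2.imwrite('pics/s7.png',cv2.resize(p['pixels'][80:330,150:400],None,fx=2.4,fy=2.4)[:,:,::-1])
for k,h in {'case':0,'tab_pad':.043,'vial_tall':0,'vial_short':0,'cup':0,'bottle':0,'jar':0}.items():
  for x in env.place_of(p,k)[:1]: print(k,round(x['score'],2),x['pixel'],atz(p,*x['pixel'],h))
p=env.capture('top')
print([(x['score'],case(unproj(p,*x['pixel']))) for x in env.place_of(p,'lid_edge')[:1]])
v,u=np.mgrid[0:420,0:560]; z=p['z_map']
C=np.stack([(u-p['cx'])/p['fx']*z,(v-p['cy'])/p['fy']*z,z],-1)
W=((C-p['t'])@p['R']).reshape(-1,3); Q=np.array([case(w) for w in W[::1]])
m=(abs(Q[:,1])<65)&(Q[:,0]>68)&(Q[:,0]<130)&(Q[:,2]>90)&(Q[:,2]<200)
a=np.polyfit(Q[m,2],Q[m,0],1); print(m.sum(), 'angle', np.pi/2+np.arctan(a[0]))
"
```

```text
7.3167 [0.4364 0.0535 0.2112] [-2.7049  1.5703 -3.0502] 0.0009359906272022259 [ 0.1138 -0.557   0.1692] incase [-135.0174    0.0676  211.1709]
7.3167 [0.4364 0.0535 0.2112] [-2.7049  1.5703 -3.0502] 0.0009359906272022259 [ 0.1138 -0.557   0.1692] incase [-135.0174    0.0676  211.1709]
case 0.88 [269.1, 239.5] [0.5712 0.0135 0.    ]
tab_pad 0.66 [214.1, 238.7] [0.4536 0.0382 0.043 ]
vial_tall 0.73 [279.6, 205.2] [0.6529 0.1004 0.    ]
vial_short 0.72 [235.0, 294.8] [ 0.4379 -0.0807  0.    ]
cup 0.72 [267.3, 230.1] [0.583  0.0413 0.    ]
bottle 0.58 [326.2, 311.7] [ 0.5658 -0.2043  0.    ]
jar 0.91 [273.2, 296.2] [ 0.4994 -0.1222  0.    ]
[(0.81, array([109.2721,  -6.5245, 183.6184]))]
1709 angle 1.9069037020422954
```

View pics/s7.png

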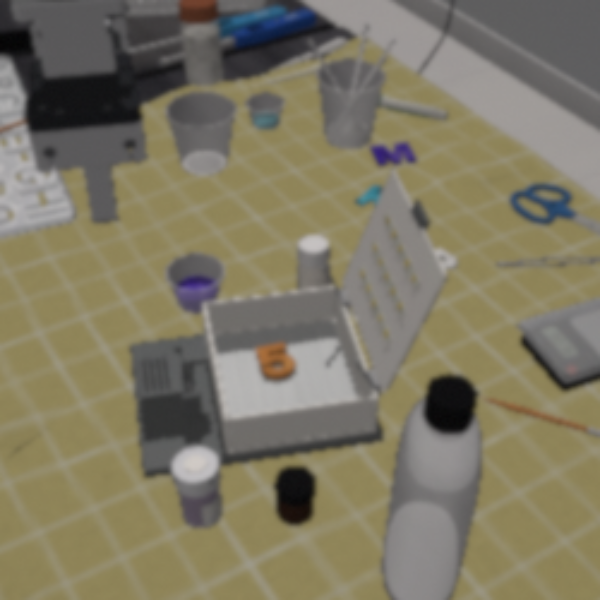

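The lid rests at about 1.9 rad and the hand is clear, at about (100,180) in the crop. The tab is at rest and everything around the case stands as before.

```bash
python3 -c "
from cell import env
print(env.finish_job())"
```

```text
the job is handed in; nothing more can be done
None
```

The lid is fully open and resting on its own, and the job is handed in; no verdict was reported. I pressed the tab with the shut fingertips (about 4 N) and let go. The lid sprang up by itself, and I pushed its inner face past vertical so it fell back to its stop. Then I moved the hand clear.

**Last checks:**
- **Lid:** a depth fit gave an angle of about 1.91 rad, which matches the 1.9 stop.
- **Tab:** in the last picture it looks back at rest. I had no direct reading of its angle.
- **Case and surroundings:** the case, both vials and the bottle measured within about 6 mm of their first readings. That is within the scatter of these estimates.
- **Hand:** it stands about 135 mm ahead of the case centre and 211 mm up. The wrist force is near zero (about 0.6 N).

**Disagreements:** for the cup, the network pointed inside the case at the end. For the jar, its first side view was wrong, but its later one agreed with the top view to about 6 mm. In the pictures both stand upright in their original places.

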